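Stop the drain hole and show the pot to the phone

TASK

Drop the black rubber stopper from the foam block, knob up, into the drain hole in the floor of the blue hexagonal pot until its flange sits on the pot floor, and let it go. Then pick the pot up and hold it up for the phone: centred over the green disc, the middle of the pot about 20 cm above the table, its mouth tipped about 30 degrees from level towards the phone, with the stopper still in its hole. Finish while still holding the pot there, steady; do not bump the phone stand or disturb the tape roll or the small green pot.

Things in the scene. Friction and masses are not known exactly. Their poses are not given: they have to be found in the camera images.
- pot: Loose hexagonal bonsai pot, dark blue outside, terracotta inside, about 0.5 kg, 148 mm across flats, 74 mm tall, open on top, standing on the table. Origin: centre of the underside of its feet; z up through the mouth; x square to one of the six flat sides (the others every 60 degrees). Floor 10 mm thick, its upper face 22 mm above the origin. The rim is described at pot_center.
- pot_center (a point): Centre of the pot, on its axis, 37 mm above its underside; axes as the pot. Its rim is an upright band 10 mm thick, 13 to 37 mm above this point, outer faces 74 and inner faces 64 mm from the axis: to be pinched with one finger inside. Below it a 6 mm wall leans inwards by 13 degrees, its inner face 67 mm from the axis just below the band.
- pot_drain (a point): Centre of the mouth of the pot's single round drain hole (24 mm wide, right through the 10 mm floor), on the pot's axis at the floor's upper face, 22 mm above the pot's underside. Axes as the pot.
- stopper_knob (a point): Loose black rubber drain stopper, 35 g, 51 mm tall, round: knob 24 mm wide and 32 mm tall, on a flange 36 mm wide and 5 mm thick, on a stem 20 mm wide and 14 mm long. This point is the knob's centre: 16 mm below its top, 21 mm above the flange's underside; z points up. At the start its stem stands loose in a hole of the foam block.
- stopper_seat (a point): Point on the stopper's axis at the underside of its flange; it coincides with point pot_drain when the stopper is fully in the pot.
- foam_block: Fixed white foam packing block 100 x 90 x 30 mm (its x, y, z) with two 24 mm round holes 22 mm deep at x = -24 and +24 mm; the stopper stands in the one at -24 mm. Origin: centre of its underside.
- disc: Fixed flat green disc on the table, 120 mm in diameter, 4 mm thick, marking where the phone is aimed. Origin: centre of its underside; its x axis points level to the phone.
- show_point (a point): Point in the air 200 mm above the table, straight above the centre of the green disc, where the pot's centre is to be held. Its z axis is the direction that the pot's own z (mouth) is to point: 30 degrees off vertical, leaning towards the phone. The pot's turn about that axis is free.
- phone: Fixed black phone upright on a round-footed stand, 240 mm tall, phone 75 mm wide, foot 90 mm in diameter. It stands 290 to 340 mm from the disc's centre on the far side from the robot and looks at the disc. Origin: on the table below the phone; its x axis points away from the disc.
- tape_center (a point): Centre of a loose roll of yellow tape lying flat, 96 mm in diameter, 45 mm tall. Leave alone.
- small_pot_center (a point): Centre of a small loose pale green bowl-shaped pot, 76 mm wide, 55 mm tall. Leave alone.
Mind the look-alikes: they are no part of the job. What is shaped like the pot but yellow is not meant. Several things look just like the disc: the one meant starts farthest to the robot's left.

How it is judged:
On the way:
1. the stopper sits fully in the pot's drain hole, let go, the pot standing on the table (distance between stopper_seat and pot_drain below 0.006 m and angle between the z axis of stopper_seat and the z axis of pot, either way round below 0.12 rad and contact force between stopper and the fingers below 0.3 N and height (world z) of pot_center below 0.045 m and angle between pot's own z axis and vertical below 0.1 rad), for 0.2 s.
At the end, for the whole second after the job is handed in: The fingers alone hold the pot, steady: centre within 30 mm sideways of the point over the disc, 175 to 225 mm above the table, axis within 0.18 rad of 30 degrees towards the phone; stopper still in the drain hole (within 8 mm, 0.2 rad) (horizontal distance between pot_center and show_point below 0.03 m and height (world z) of pot_center between 0.175 and 0.225 m and angle between the z axis of pot and the z axis of show_point, either way round below 0.18 rad and angle between pot's own z axis and vertical below 1 rad and distance between stopper_seat and pot_drain below 0.008 m and angle between the z axis of stopper_seat and the z axis of pot, either way round below 0.2 rad and contact force between pot and the fingers above 2 N and contact force between pot and phone below 0.5 N and linear speed of pot below 0.02 m/s); the arm keeps its last pose, push and grip.
It fails at once if the tape roll or the small green pot is moved by more than 30 mm (distance of any of tape_center, small_pot_center from where it was at the start of the episode above 0.03 m).
It fails at once if the phone stand is bumped (over 3 N) (contact force between phone and anything else above 3 N).
It also fails if it takes over 54 s, if anything falls off the work surface, if the arm or the gripper's body presses on something with over 40 N, if the wrist force passes 120 N, or if a joint passes its speed limit or range.

ROBOT

A 7-joint arm with a two-finger parallel gripper is mounted at the origin on the work surface. World frame = base frame: x ahead of the robot, y to its left, z up, the work surface at z = 0. Lengths are in m, angles in rad, forces in N, time in s.
With the tool pointing down it reaches from about 0.35 to 0.9 m from the base axis. Payload 19.9 kg.
Tool frame: the origin (TCP) lies on the centre line of the jaws, within the pads' length; the fingertips stand 19 mm ahead of it and the grasp point (between the pads) is the TCP (tip_extent is the distance from the TCP to the fingertips, in m); z points along the fingers, y is the direction in which the jaws open and shut (so a half turn about z gives the same grasp; the last joint's range is limited). The gripper opens to 94 mm and grips with 3 to 60 N. Pads are 16 mm wide; open, the fingers measure 119 mm over their backs; the gripper's body (75 mm by 177 mm) begins 78 mm behind the grasp point.
Start: joints at [1.161, 0.417, -0.01, 1.614, 0.005, 1.111, -0.053], TCP at [0.225, -0.583, 0.224] pointing down, gripper open.
Joint ranges: [-2.81, 2.81], [-0.39, 2.02], [-1.27, 1.25], [0.06, 2.57], [-1.19, 4.33], [0.19, 2], [-2.82, 2.82]. Speed limits (rad/s): [1.89, 1.89, 2.39, 2.39, 3.01, 3.01, 3.01].

INTERFACE

Orientations are given as a rotation vector (axis times angle).
In Python, from rig import get_obs, capture, close_job, tip_extent gives the robot as it stands. The module is installed in compiled form; this text tells all that it offers.
- The arm moves only by the shell command python3 -m crank 'ROWS'. ROWS is JSON, a list that holds one entry, the list of rows, each a list of 5 numbers: the shift along the tool's x, y, z in m, then the turn about the tool's z in rad, then the opening, from 0 (shut) to 1 (fully open). In form: [[[x, y, z, turn, grip], ...]]. A call has 1 to 5 rows; each row shifts and turns the commanded pose from where the row before left it, along the tool's axes as they then stand; what a row does not reach is not made up. A row lasts 1/12 s, in which the tool goes at most 41.7 mm and 7.16 degrees, less where a joint would pass 70% of its speed; a pose out of reach is approached as far as the arm can. A call is refused whole if a number of a shift passes 0.0417 or a number of a turn 0.125, either way. A call with a gripper value outside its range is refused whole. The fingers move at their own pace and stop on an object; the grip force is fixed at half the most. Time passes only in rows, so rows that do not move let the fingers close. It gives the time, the measured TCP pose, the force and the opening at its end, in the units of the state.
- get_obs(): the state, without advancing time (a new reading comes with each control period).
- capture(name): name is "side" or "top" or "wrist"; returns a dict with "pixels" (400x640x3 uint8, red, green, blue), "depth" (400x640 float32, m along the optical axis (not along the pixel's ray), 0 where there is no reading), "K" (3x3 intrinsics, pixels), "k1" (the pictures are not rectified: a ray, as slopes to the right and down, at radius r is drawn at 1 + k1 r^2 times it, then the intrinsics apply), "xyz" and "attitude" of the camera in the world. Camera axes: x right, y down, z forward; pixel columns grow to the right and rows downward; lengths in m; the calibration is good to about 2 mm. A picture is of the moment at which its call begins.
- close_job(): hands the job in, once; it reports no verdict.
The state is a dict: "time": time; "joint_positions": joint angles; "qvel": joint speeds; "effort": joint torques, N m; "ee_pos": TCP position; "tcp_rot": TCP orientation; "force": force on the tool from outside, world axes, zero at the start; "moment": the same for the moment, N m; "width": finger opening in m.
Only numpy, scipy, OpenCV 4.12 (cv2) and the standard library are available. Lean on these libraries where they do the work, as an engineer would, in place of code of your own. Each camera call takes 0.05 s, during which the arm holds its last target.

## Working session

There is one attempt and no reset: what is moved stays moved. The work goes in short steps, Python scripts to look and compute and a shell command to move; the robot and the scene stay as the last step left them, time stands still between calls to the robot, and variables do not carry over. Pictures are saved under pics/ and viewed, and the job is handed in when it is done.

```bash
ls; mkdir -p pics
cat > h.py <<'E'
import numpy as np, cv2
from scipy.spatial.transform import Rotation as R
from rig import get_obs, capture
def rot(a):
    a=np.array(a,float)
    if a.shape==(3,3): return a
    if a.shape==(4,): return R.from_quat(a).as_matrix()
    return R.from_rotvec(a).as_matrix()
def cloud(c):
    "world xyz for each pixel from depth"
    h,w=c['depth'].shape; K=np.array(c['K']); 
    u,v=np.meshgrid(np.arange(w),np.arange(h))
    p=np.stack([u,v],-1).reshape(-1,1,2).astype(np.float64)
    n=cv2.undistortPoints(p,K,np.array([c['k1'],0,0,0.])).reshape(h,w,2)
    z=c['depth'][...,None]
    P=np.concatenate([n*z,z],-1)
    W=P@rot(c['attitude']).T+np.array(c['xyz'])
    W[c['depth']<=0]=np.nan
    return W
def ray(c,u,v):
    n=cv2.undistortPoints(np.array([[[u,v]]],float),np.array(c['K']),np.array([c['k1'],0,0,0.])).ravel()
    return np.array(c['xyz']),rot(c['attitude'])@np.array([n[0],n[1],1])
def onz(c,u,v,z):
    o,d=ray(c,u,v); return o+d*(z-o[2])/d[2]
def save(c,n): cv2.imwrite('pics/'+n+'.png',c['pixels'][...,::-1])
E
python3 - <<'E'
from h import *
np.set_printoptions(precision=4,suppress=True)
print(get_obs())
for n in ['side','top','wrist']:
    c=capture(n); save(c,n+'0'); np.savez(''+n+'0.npz',**c)
    print(n,c['xyz'],c['attitude'],c['K'][0][0],c['k1'],(c['depth']>0).mean())
E
```

```text
pics
{'time': 0.0, 'joint_positions': array([ 1.1605,  0.418 , -0.0103,  1.6142,  0.0047,  1.1107, -0.053 ]), 'qvel': array([-0.001 ,  0.0004, -0.0017,  0.0006, -0.0001,  0.0007, -0.0011]), 'effort': array([  0.0015, -85.124 ,   0.6394, -42.5976,  -0.0489,   0.0188,
         0.0001]), 'ee_pos': array([ 0.2252, -0.5826,  0.2238]), 'tcp_rot': array([-3.0872, -0.5758,  0.0005]), 'force': array([ 0.1531,  0.1202, -0.5549]), 'moment': array([ 0.0199, -0.0358, -0.0097]), 'width': 0.09358379523381592}
side [0.419  0.9896 0.7431] [-0.2215  2.6224 -1.5391] 395.0072062897953 -0.05866579147044327 0.99607421875
top [ 0.4893 -0.0714  1.3397] [-2.2069  2.1424 -0.1193] 367.96017635000425 -0.08717572300889781 0.9959453125
wrist [ 0.2967 -0.5555  0.3839] [ 2.4025 -1.6472 -0.2224] 280.38690369763793 0.002343059082023008 0.99594140625
```

View pics/top0.png

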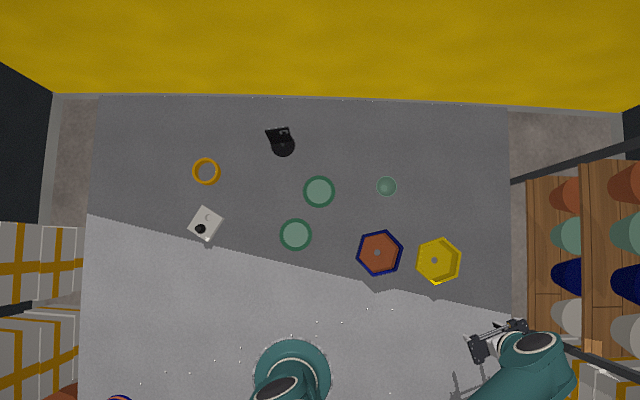

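View pics/side0.png

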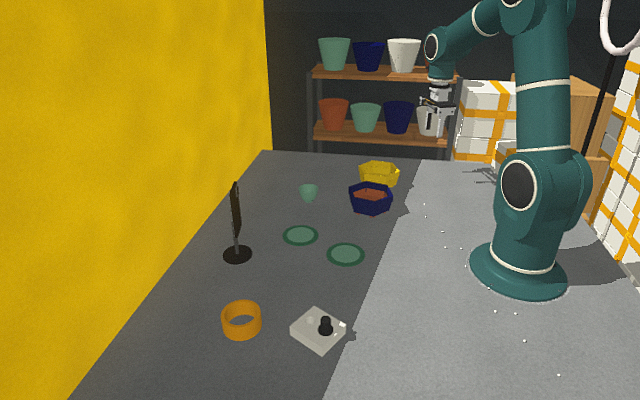

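View pics/wrist0.png

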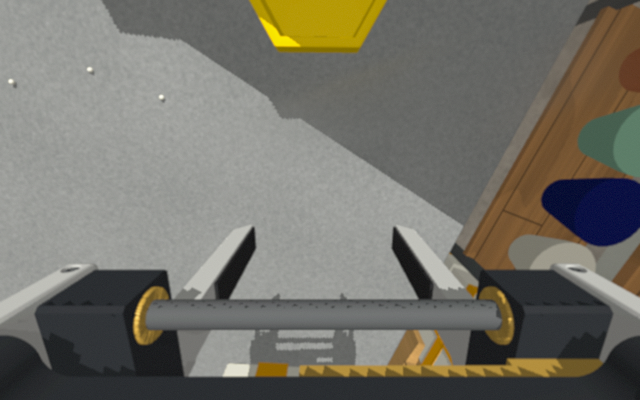

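```bash
cat > m.py <<'E'
from h import *
np.set_printoptions(precision=4,suppress=True)
c=dict(np.load('top0.npz')); W=cloud(c); px=c['pixels']; hsv=cv2.cvtColor(px,cv2.COLOR_RGB2HSV)
for n,(u,v,r) in dict(disc1=(295,235,24),disc2=(319,191,24),phone=(282,142,25),foam=(205,224,28),stop=(200,229,8),tape=(206,171,20),green=(386,186,15),pot=(380,253,32),ypot=(438,260,32)).items():
    sub=W[v-r:v+r,u-r:u+r].reshape(-1,3); s=sub[sub[:,2]>(0.0025 if 'disc' in n else 0.012)]
    z=np.percentile(s[:,2],98); 
    t=s[s[:,2]>z-0.01]
    print(n,len(s),s.min(0),s.max(0),'mid',(s.min(0)+s.max(0))/2,'topmean',t.mean(0),'minrect',cv2.minAreaRect(s[:,:2].astype(np.float32)*1000))
E
python3 m.py
python3 - <<'E'
from h import *
c=dict(np.load('top0.npz'))
im=c['pixels'][100:300,170:480]; cv2.imwrite('pics/topz.png',cv2.resize(im,None,fx=2.5,fy=2.5,interpolation=cv2.INTER_CUBIC)[...,::-1])
E
```

```text
disc1 803 [ 0.4219 -0.0773  0.0025] [0.5945 0.0966 0.0122] mid [0.5082 0.0096 0.0073] topmean [0.5077 0.0083 0.005 ] minrect ((508.1139221191406, 9.942070007324219), (169.85858154296875, 170.6506805419922), 1.7323981523513794)
disc2 787 [ 0.5826 -0.1601  0.0025] [0.7603 0.0157 0.0124] mid [ 0.6714 -0.0722  0.0074] topmean [ 0.6713 -0.0698  0.0049] minrect ((671.644287109375, -72.55796813964844), (173.9667510986328, 173.2614288330078), 1.774691104888916)
phone 439 [0.8009 0.0254 0.0121] [0.859  0.1079 0.2439] mid [0.83   0.0667 0.128 ] topmean [0.8267 0.0611 0.2384] minrect ((824.5565185546875, 62.25658416748047), (48.3454475402832, 84.84882354736328), 15.202207565307617)
foam 696 [0.4742 0.2694 0.0121] [0.6024 0.3951 0.0691] mid [0.5383 0.3323 0.0406] topmean [0.5174 0.3421 0.065 ] minrect ((539.029296875, 332.8808288574219), (91.10601806640625, 101.79396057128906), 60.02485656738281)
stop 236 [0.491  0.3198 0.0214] [0.5455 0.3788 0.0691] mid [0.5183 0.3493 0.0453] topmean [0.5172 0.3429 0.0656] minrect ((517.8895874023438, 349.26348876953125), (53.78362274169922, 58.179866790771484)
[... 246 characters left out ...]
en 259 [ 0.6511 -0.3475  0.0121] [ 0.7246 -0.275   0.0605] mid [ 0.6878 -0.3112  0.0363] topmean [ 0.6895 -0.315   0.0529] minrect ((687.98876953125, -311.2077941894531), (72.35342407226562, 72.68814086914062), 4.422115802764893)
pot 1616 [ 0.3724 -0.3701  0.0127] [ 0.5349 -0.2048  0.0797] mid [ 0.4536 -0.2875  0.0462] topmean [ 0.453  -0.288   0.0729] minrect ((453.0508728027344, -287.41180419921875), (169.53883361816406, 148.8248291015625), 44.0377197265625)
ypot 1574 [ 0.3486 -0.5722  0.012 ] [ 0.5122 -0.417   0.0802] mid [ 0.4304 -0.4946  0.0461] topmean [ 0.43   -0.4953  0.0722] minrect ((429.9751892089844, -494.7095642089844), (148.570068359375, 164.49217224121094), 20.937440872192383)
```

View pics/topz.png

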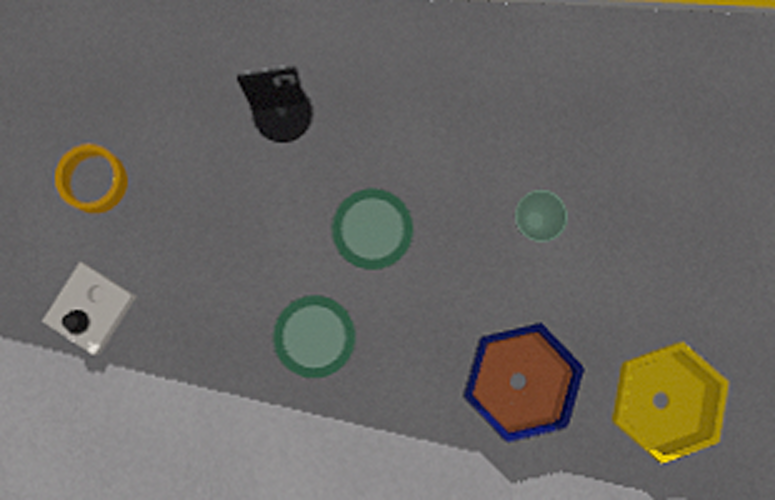

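```bash
cat > m2.py <<'E'
from h import *
np.set_printoptions(precision=4,suppress=True)
c=dict(np.load('top0.npz')); W=cloud(c); px=c['pixels']; hsv=cv2.cvtColor(px,cv2.COLOR_RGB2HSV).astype(int)
def big(m):
    n,l,s,ce=cv2.connectedComponentsWithStats(m.astype(np.uint8)); 
    return l==1+np.argmax(s[1:,4])
def inbox(u,v,r):
    m=np.zeros(px.shape[:2],bool); m[v-r:v+r,u-r:u+r]=1; return m
# disc
m=big(inbox(295,235,26)&(hsv[...,1]>60)&(hsv[...,0]>50)&(hsv[...,0]<100))
cn,_=cv2.findContours(m.astype(np.uint8),0,cv2.CHAIN_APPROX_NONE)
P=np.array([onz(c,*p[0],0.004)[:2] for p in cn[0]]); print('disc',cv2.minEnclosingCircle((P*1000).astype(np.float32)),P.mean(0))
# pot rim: outer contour at z=.074
blue=inbox(380,253,36)&(hsv[...,0]>105)&(hsv[...,0]<135)&(hsv[...,1]>120)
terr=inbox(380,253,36)&(hsv[...,0]<15)&(hsv[...,1]>90)
for nm,m in (('blue',big(blue)),('terr',big(terr))):
    cn,_=cv2.findContours(m.astype(np.uint8),0,cv2.CHAIN_APPROX_NONE); k=max(cn,key=len)
    P=np.array([onz(c,*p[0],0.074)[:2] for p in k]); 
    print(nm,P.min(0),P.max(0),(P.min(0)+P.max(0))/2)
# rim points by depth
sub=W[inbox(380,253,38)]; t=sub[(sub[:,2]>0.068)]
print('rim pts',len(t),t.mean(0)); q=t[:,:2]-t[:,:2].mean(0)
# flats directions: support function
for cen in [t[:,:2].mean(0)]:
  a=np.arange(0,180,1); wd=[np.ptp(t[:,:2]@[np.cos(np.radians(x)),np.sin(np.radians(x))]) for x in a]
  w=np.array(wd); w3=w[:60]+w[60:120]+w[120:]; b=np.argmin(w3); print('flat normal',b,w[[b,b+60,b+120]])
# foam
s=W[inbox(205,224,30)]; s=s[(s[:,2]>.024)&(s[:,2]<.036)]; print('foam',cv2.minAreaRect(s[:,:2].astype(np.float32)*1000))
# phone
s=W[inbox(282,142,30)]; t=s[s[:,2]>.15]; print('phone top',t.mean(0),len(t)); f=s[(s[:,2]>0.003)&(s[:,2]<.03)]; print('foot',f.min(0),f.max(0))
for u,v in ((283.2,144.8),): print(onz(c,u,v,0.008))
E
python3 m2.py
```

```text
disc ((508.9538879394531, 6.523074150085449), 59.36568069458008) [0.5088 0.007 ]
blue [ 0.3731 -0.3657] [ 0.5347 -0.2072] [ 0.4539 -0.2864]
terr [ 0.3866 -0.3517] [ 0.5208 -0.2176] [ 0.4537 -0.2847]
rim pts 426 [ 0.4522 -0.2898  0.073 ]
flat normal 14 [0.1582 0.2172 0.1488]
foam ((539.029296875, 332.8808288574219), (91.10601806640625, 101.79396057128906), 60.02485656738281)
phone top [0.824  0.0618 0.2079] 268
foot [ 0.7366 -0.0425  0.003 ] [0.967  0.1857 0.0279]
[0.8371 0.0634 0.008 ]
```

```bash
python3 -m crank '[[[0.0417,0,0,0,1],[0.0417,0,0,0,1],[0.0417,0,0,0,1],[0.0417,0,0,0,1],[0.0417,-0.01,0,0,1]]]'
```

```text
time: 0.57
ee_pos: [0.4169, -0.4988, 0.2241]
tcp_rot: [-3.088, -0.575, 0.0]
force: [0.5, -1.0, 0.4]
width: 0.094
```

```bash
python3 -m crank '[[[0.005,-0.04,0,0,1],[0.005,-0.04,0,0,1],[0.005,-0.04,0,0,1],[0.005,-0.04,0,0,1],[0.005,-0.04,0,0,1]]]'
python3 - <<'E'
from h import *
np.set_printoptions(precision=4,suppress=True)
c=capture('wrist'); save(c,'w1'); np.savez('w1.npz',**c)
A=rot(c['attitude']); print(c['xyz'],A[:,2],c['xyz']+A[:,2]*(0.05-c['xyz'][2])/A[2,2]); print(get_obs()['ee_pos'])
E
```

```text
time: 0.98
ee_pos: [0.3654, -0.3017, 0.2241]
tcp_rot: [-3.088, -0.576, 0.001]
force: [1.7, -0.2, 1.3]
width: 0.094
[ 0.437  -0.2745  0.384 ] [-0.2468 -0.0956 -0.9643] [ 0.3515 -0.3076  0.05  ]
[ 0.3644 -0.2954  0.2239]
```

View pics/w1.png

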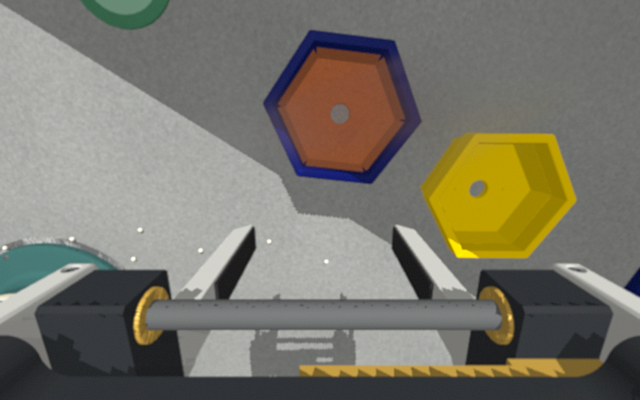

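Run:
```python
from h import *
np.set_printoptions(precision=4,suppress=True)
c=dict(np.load('w1.npz')); px=c['pixels']; hsv=cv2.cvtColor(px,cv2.COLOR_RGB2HSV).astype(int)
box=np.zeros((400,640),bool); box[20:200,250:430]=1
W=cloud(c)
rim=box&(W[...,2]>0.069)&(W[...,2]<.08)
T=W[rim]
print(len(T))
from scipy.optimize import least_squares
H=cv2.convexHull((T[:,:2]*1000).astype(np.float32)).reshape(-1,2)/1000
ap=cv2.approxPolyDP((H*1000).astype(np.float32).reshape(-1,1,2),8,True).reshape(-1,2); print('corners',ap, ap.mean(0))
d=np.roll(ap,-1,0)-ap; print('edge ang',np.degrees(np.arctan2(d[:,1],d[:,0]))%60,np.hypot(*d.T))
a=np.arange(0,180,1); w=np.array([np.ptp(T[:,:2]@[np.cos(np.radians(x)),np.sin(np.radians(x))]) for x in a]); w3=w[:60]+w[60:120]+w[120:]; b=np.argmin(w3); print(b,w[[b,b+60,b+120]])
mids=[];
for x in (b,b+60,b+120):
    v=np.array([np.cos(np.radians(x)),np.sin(np.radians(x))]); p=T[:,:2]@v; mids.append((v,(p.max()+p.min())/2))
print('centre',np.linalg.lstsq(np.array([m[0] for m in mids]),np.array([m[1] for m in mids]),rcond=None)[0])
sub=hsv[100:130,325:356]; m=(sub[...,1]<70).astype(np.uint8)
n,l,s,ce=cv2.connectedComponentsWithStats(m); i=1+np.argmax(s[1:,4]); print(s[i],ce[i])
u,v=ce[i]+[325,100]; print('hole z.012',onz(c,u,v,.012),'z.022',onz(c,u,v,.022))
```

```text
4732
corners [[ 513.3632 -230.8878]
 [ 432.5862 -207.8883]
 [ 372.3104 -267.7501]
 [ 400.6645 -418.8235]
 [ 476.027  -371.1176]
 [ 534.8683 -312.418 ]] [ 454.9699 -301.4809]
edge ang [44.1069 44.8026 40.6298 32.3346 44.9309 44.7763] [ 83.9875  84.9506 153.7111  89.1928  83.114   84.3187]
14 [0.1573 0.213  0.1486]
centre [ 0.4448 -0.3111]
[  6   4  18  19 267] [14.4794 13.3034]
hole z.012 [ 0.4538 -0.29    0.012 ] z.022 [ 0.4534 -0.2896  0.022 ]
```

```bash
python3 -m crank '[[[0.0193,-0.034,0,0,1],[0.0193,-0.034,0,0,1],[0.0193,-0.034,0,0,1],[0.0193,-0.034,0,0,1],[0.0193,-0.034,0,0,1]]]'
python3 -m crank '[[[0.0193,-0.034,0,0,1],[0.0193,-0.034,0,0,1],[0.0193,-0.034,0,0,1],[0.0193,-0.034,0,0,1],[0.0193,-0.034,0,0,1]]]'
python3 -m crank '[[[0.0193,-0.034,0,0,0.6],[0.0193,-0.034,0,0,0.6],[0.0193,-0.034,0,0,0.6],[0.0193,-0.034,0,0,0.6],[0.0193,-0.03,0,0,0.6]]]'
```

```text
time: 1.45
ee_pos: [0.3948, -0.1086, 0.2245]
tcp_rot: [3.088, 0.576, 0.0]
force: [1.8, -0.3, 0.1]
width: 0.0942
time: 1.87
ee_pos: [0.4236, 0.0849, 0.2247]
tcp_rot: [3.088, 0.576, 0.001]
force: [0.4, -0.2, -0.1]
width: 0.0937
time: 2.28
ee_pos: [0.4536, 0.275, 0.2244]
tcp_rot: [-3.088, -0.576, 0.0]
force: [0.7, -0.2, 0.2]
width: 0.0641
```

```bash
python3 -m crank '[[[0.01,-0.02,0.02,0,0.6],[0.01,-0.015,0.02,0,0.6],[0,0,0.01,0,0.6],[0,0,0,0,0.6],[0,0,0,0,0.6]]]'
python3 - <<'E'
from h import *
np.set_printoptions(precision=4,suppress=True)
c=capture('wrist'); save(c,'w2'); np.savez('w2.npz',**c); print(get_obs()['ee_pos'])
E
```

```text
time: 2.7
ee_pos: [0.4598, 0.3119, 0.1743]
tcp_rot: [3.088, 0.576, -0.002]
force: [-0.3, -0.5, 0.3]
width: 0.0561
[0.4602 0.3118 0.1751]
```

View pics/w2.png

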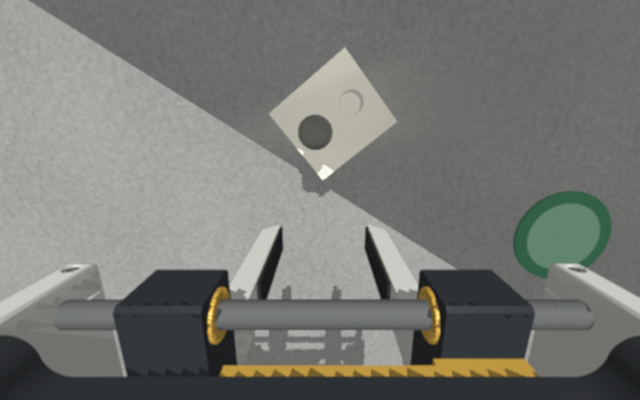

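Run:
```python
from h import *
np.set_printoptions(precision=4,suppress=True)
c=dict(np.load('w2.npz')); W=cloud(c); hsv=cv2.cvtColor(c['pixels'],cv2.COLOR_RGB2HSV).astype(int)
b=W[95:165,280:350].reshape(-1,3); t=b[b[:,2]>.06]; print('knob',len(t),t.mean(0),(t.min(0)+t.max(0))/2,np.ptp(t,axis=0))
b=W[40:190,260:405].reshape(-1,3); s=b[(b[:,2]>.025)&(b[:,2]<.036)]; r=cv2.minAreaRect(s[:,:2].astype(np.float32)*1000); print(r,cv2.boxPoints(r), np.median(s[:,2]))
o,q=get_obs()['ee_pos'],rot(get_obs()['tcp_rot']); 
d=(t.min(0)+t.max(0))/2-o; print(o,'tool delta',q.T@d)
c=capture('top'); W=cloud(c); t=W[210:245,185:220].reshape(-1,3); t=t[(t[:,2]>.06)&(t[:,2]<.075)]; print(len(t),t.mean(0))
```

```text
knob 506 [0.5185 0.3434 0.0666] [0.5185 0.3434 0.0658] [0.0231 0.0235 0.006 ]
((539.0140380859375, 331.2596740722656), (90.34017181396484, 100.29923248291016), 59.79378890991211) [[472.9481 317.4537]
 [559.6287 266.9918]
 [605.08   345.0656]
 [518.3994 395.5275]] 0.02979687362418587
[0.4602 0.3118 0.1751] tool delta [ 0.0657 -0.0085  0.1092]
23 [0.5204 0.3446 0.0674]
```

```bash
python3 -m crank '[[[0.033,-0.0045,0,0,0.6],[0.0327,-0.004,0,0,0.6],[0,0,0.03,0,0.6],[0,0,0.03,0,0.6],[0,0,0.02,0,0.6]]]'
python3 -m crank '[[[0,0,0.015,0,0.6],[0,0,0.015,0,0.6],[0,0,0.008,0,0.6],[0,0,0,0,0.6],[0,0,0,0,0.6]]]'
```

```text
time: 3.22
ee_pos: [0.5186, 0.343, 0.0933]
tcp_rot: [3.088, 0.574, 0.0]
force: [0.3, -0.3, 0.6]
width: 0.0565
time: 3.63
ee_pos: [0.5185, 0.3443, 0.0572]
tcp_rot: [-3.088, -0.576, -0.001]
force: [0.1, 0.0, 0.3]
width: 0.0566
```

Close and lift.

```bash
python3 -m crank '[[[0,0,0,0,0],[0,0,0,0,0],[0,0,0,0,0],[0,0,0,0,0],[0,0,0,0,0]]]'
python3 -m crank '[[[0,0,0,0,0],[0,0,-0.01,0,0],[0,0,-0.02,0,0],[0,0,-0.03,0,0],[0,0,-0.035,0,0]]]'
```

```text
time: 4.05
ee_pos: [0.5183, 0.3442, 0.0568]
tcp_rot: [-3.088, -0.576, -0.001]
force: [0.5, 0.1, -0.3]
width: 0.0262
time: 4.47
ee_pos: [0.5173, 0.3438, 0.1521]
tcp_rot: [3.088, 0.576, -0.004]
force: [-0.1, 0.2, -0.0]
width: 0.0235
```

```bash
python3 -m crank '[[[-0.018,0.0355,-0.005,0,0],[-0.018,0.0355,0,0,0],[-0.018,0.0355,0,0,0],[-0.018,0.0355,0,0,0],[-0.018,0.0355,0,0,0]]]'
python3 -m crank '[[[-0.018,0.0355,0,0,0],[-0.018,0.0355,0,0,0],[-0.018,0.0355,0,0,0],[-0.018,0.0355,0,0,0],[-0.018,0.0355,0,0,0]]]'
python3 -m crank '[[[-0.018,0.0355,0,0,0],[-0.018,0.0355,0,0,0],[-0.018,0.0355,0,0,0],[-0.018,0.0355,0,0,0],[-0.018,0.0355,0,0,0]]]'
python3 -m crank '[[[-0.018,0.0345,0,0,0],[0,0,0,0,0],[0,0,0,0,0]]]'
python3 - <<'E'
from h import *
np.set_printoptions(precision=4,suppress=True)
for n in ['wrist','top','side']:
    c=capture(n); save(c,n+'3'); np.savez(n+'3.npz',**c)
print(get_obs()['ee_pos'])
im=dict(np.load('side3.npz'))['pixels'][120:270,300:460]; cv2.imwrite('pics/side3z.png',cv2.resize(im,None,fx=4,fy=4,interpolation=2)[...,::-1])
im=dict(np.load('top3.npz'))['pixels'][200:320,300:460]; cv2.imwrite('pics/top3z.png',cv2.resize(im,None,fx=4,fy=4,interpolation=2)[...,::-1])
E
```

```text
time: 4.88
ee_pos: [0.4977, 0.1445, 0.1572]
tcp_rot: [3.088, 0.576, 0.001]
force: [0.9, -0.7, -0.0]
width: 0.0238
time: 5.3
ee_pos: [0.4778, -0.0536, 0.1573]
tcp_rot: [3.088, 0.576, 0.001]
force: [1.5, -0.2, -1.0]
width: 0.0235
time: 5.72
ee_pos: [0.4578, -0.2518, 0.1573]
tcp_rot: [3.088, 0.576, 0.001]
force: [1.1, -0.7, -1.0]
width: 0.0231
time: 5.97
ee_pos: [0.4533, -0.2904, 0.1568]
tcp_rot: [3.089, 0.571, 0.0]
force: [0.3, 1.1, -0.2]
width: 0.0233
[ 0.4543 -0.2873  0.1568]
```

View pics/wrist3.png

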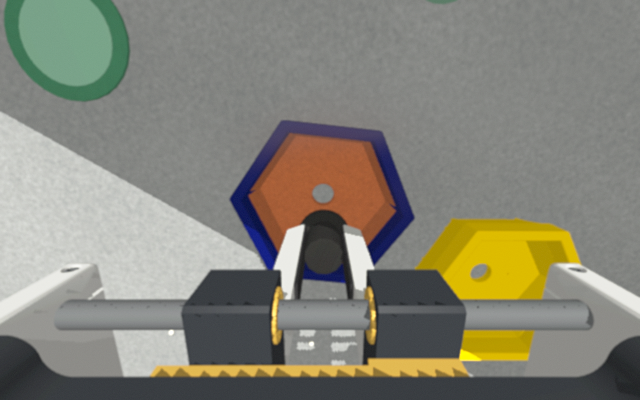

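View pics/side3z.png

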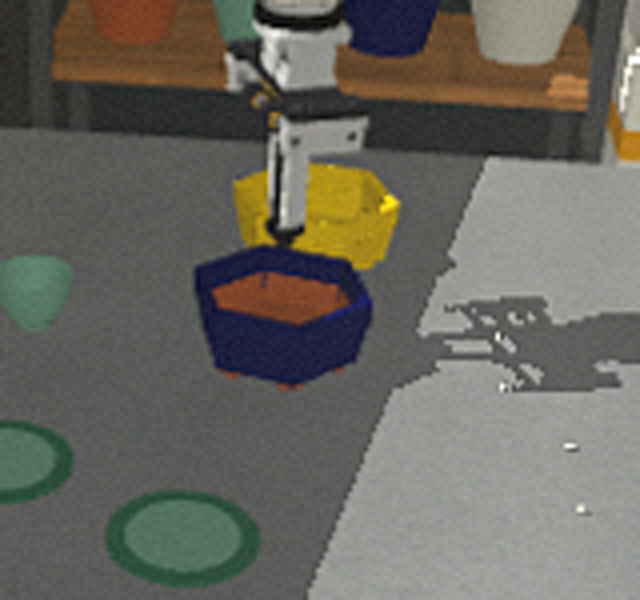

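View pics/top3z.png

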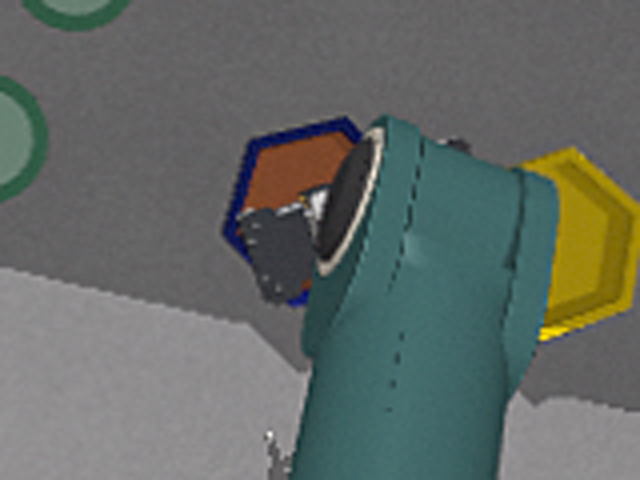

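Run:
```python
from h import *
np.set_printoptions(precision=4,suppress=True)
c=capture('wrist'); save(c,'w4'); W=cloud(c); hsv=cv2.cvtColor(c['pixels'],cv2.COLOR_RGB2HSV).astype(int)
ob=get_obs(); o=ob['ee_pos']; q=rot(ob['tcp_rot']); print(o)
sub=hsv[178:210,305:340]; m=((sub[...,1]<70)&(sub[...,2]>70)).astype(np.uint8)
n,l,s,ce=cv2.connectedComponentsWithStats(m); i=1+np.argmax(s[1:,4]); print(s[i],ce[i]+[305,178])
u,v=ce[i]+[305,178]
for z in (.012,.022):
    h=onz(c,u,v,z); print('hole',h,q.T@(h-o))
b=W[205:285,290:360].reshape(-1,3); t=b[(b[:,2]>o[2]-.01)&(b[:,2]<o[2]+.03)]; 
d=hsv[205:285,290:360]; dark=(d[...,2]<75)
bb=W[205:285,290:360][dark]; k=(bb-o)@q; k=k[np.abs(k[:,1])<.02]; k=k[(k[:,2]>-.02)&(k[:,2]<.05)]
for lo in np.arange(-.02,.045,.005):
    s=k[(k[:,2]>=lo)&(k[:,2]<lo+.005)]
    if len(s): print(round(lo,3),len(s),'x',s[:,0].min(),s[:,0].max(),'y',s[:,1].min(),s[:,1].max())
```

```text
[ 0.4544 -0.2872  0.1568]
[ 10   8  21  18 301] [324.8073 194.6744]
hole [ 0.4528 -0.2901  0.012 ] [-0.0026  0.0021  0.1448]
hole [ 0.4552 -0.2891  0.022 ] [0.     0.002  0.1348]
-0.02 41 x -0.008086076487489555 0.008530318361143558 y -0.012123604378148292 0.013076751526774266
-0.015 619 x -0.01016145066268037 0.0114629519655629 y -0.011855438754102793 0.012855568671922524
-0.01 667 x -0.011262239205583231 0.011914074661838343 y -0.012019114048395094 0.01273187317719803
-0.005 132 x 0.00272883170325091 0.011795148143614716 y -0.011980734536116625 0.012850630957685471
0.0 125 x 0.0018791627359059865 0.011822625030522173 y -0.01180555046211305 0.012777108602657747
0.005 109 x 0.0026352512294836442 0.011881437194390408 y -0.011948559501604198 0.01316129161710237
0.01 101 x 0.0018759376308303305 0.01187882147357334 y -0.011584130142601007 0.012794452109336565
0.015 95 x 0.002065709882029343 0.011748887335147859 y -0.011914928304877948 0.013124823745321302
0.02 468 x 0.00206827009967143 0.017835891093933617 y -0.014275818704654969 0.015312580559709505
0.025 2 x 0.013732372365548836 0.017523970258153526 y -0.010267009809973884 0.0008853926455281792
```

View pics/w4.png

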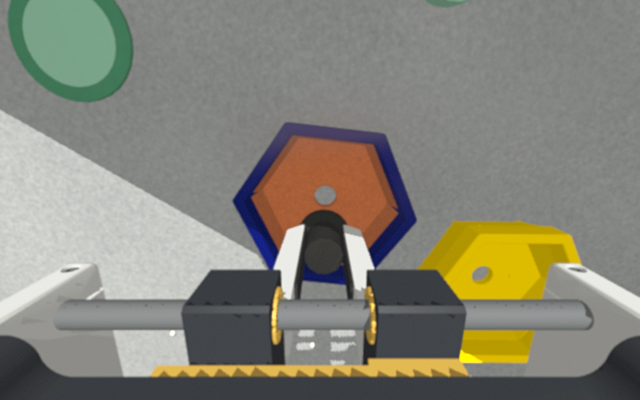

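```bash
python3 -m crank '[[[-0.0015,0.0016,0.02,0,0],[0,0,0.025,0,0],[0,0,0.025,0,0],[0,0,0.012,0,0],[0,0,0,0,0]]]'
python3 -m crank '[[[0,0,0.006,0,0],[0,0,0.006,0,0],[0,0,0.003,0,0],[0,0,0,0,0]]]'
```

```text
time: 6.58
ee_pos: [0.4523, -0.289, 0.0725]
tcp_rot: [-3.085, -0.578, 0.004]
force: [0.4, -0.1, -0.1]
width: 0.0234
time: 6.92
ee_pos: [0.4531, -0.2906, 0.0594]
tcp_rot: [3.088, 0.576, 0.0]
force: [-0.8, -1.0, -1.2]
width: 0.023
```

```bash
python3 -m crank '[[[0,0,0.004,0,0],[0,0,0.004,0,0],[0,0,0.002,0,0],[0,0,0,0,0],[0,0,0,0,0]]]'
```

```text
time: 7.33
ee_pos: [0.453, -0.2905, 0.0494]
tcp_rot: [-3.088, -0.576, 0.0]
force: [0.6, 0.4, -0.7]
width: 0.0232
```

Inserted with almost no force; 1 mm more, then release.

```bash
python3 -m crank '[[[0,0,0.001,0,0],[0,0,0,0,0],[0,0,0,0,0.45],[0,0,0,0,0.45],[0,0,0,0,0.45]]]'
python3 -m crank '[[[0,0,0,0,0.45],[0,0,-0.03,0,0.45],[0,0,-0.04,0,0.45],[0,0,-0.04,0,0.45],[-0.02,0,0,0,0.45]]]'
python3 -m crank '[[[-0.04,0,0,0,0.6],[-0.02,0,0,0,0.6],[0,0,0,0,0.6],[0,0,0,0,0.6]]]'
python3 - <<'E'
from h import *
c=capture('wrist'); save(c,'w5'); np.savez('w5.npz',**c)
E
```

```text
time: 7.75
ee_pos: [0.4531, -0.2906, 0.0485]
tcp_rot: [3.088, 0.576, 0.0]
force: [-1.1, 0.9, -0.2]
width: 0.0396
time: 8.17
ee_pos: [0.4395, -0.2976, 0.1652]
tcp_rot: [3.081, 0.58, 0.012]
force: [0.2, -0.7, 0.9]
width: 0.0421
time: 8.5
ee_pos: [0.3777, -0.32, 0.1587]
tcp_rot: [3.088, 0.573, -0.0]
force: [0.6, -0.7, -0.5]
width: 0.0562
```

View pics/w5.png

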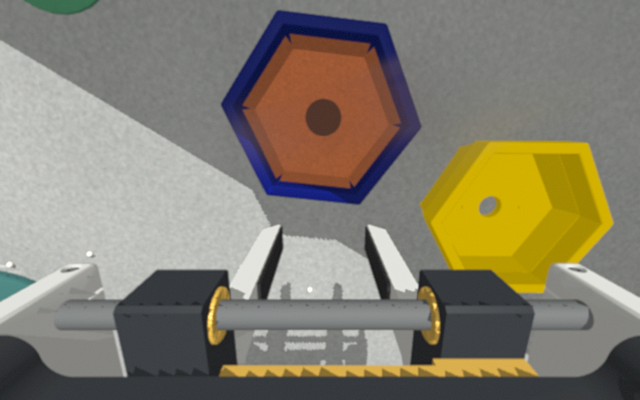

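Run:
```python
from h import *
np.set_printoptions(precision=4,suppress=True)
c=dict(np.load('w5.npz')); W=cloud(c)
b=W[95:145,300:350].reshape(-1,3); t=b[b[:,2]>.05]; print('knob',len(t),t.mean(0),t.max(0),np.ptp(t,axis=0))
box=W[5:210,215:424].copy(); hsv=cv2.cvtColor(c['pixels'],cv2.COLOR_RGB2HSV).astype(int)[5:210,215:424]
T=box[(box[...,2]>.069)&(box[...,2]<.08)&(hsv[...,0]>100)&(hsv[...,0]<140)]
a=np.arange(0,180,.5); w=np.array([np.ptp(T[:,:2]@[np.cos(np.radians(x)),np.sin(np.radians(x))]) for x in a]); w3=w[:120]+w[120:240]+w[240:]; i=np.argmin(w3); print(a[i],w[[i,i+120,i+240]])
A=[];B=[]
for x in (a[i],a[i]+60,a[i]+120):
    v=np.array([np.cos(np.radians(x)),np.sin(np.radians(x))]); p=T[:,:2]@v; A.append(v);B.append((p.max()+p.min())/2)
C=np.linalg.lstsq(np.array(A),np.array(B),rcond=None); print('centre',C[0],C[1],get_obs()['ee_pos'])
```

```text
knob 556 [ 0.4533 -0.2912  0.0586] [ 0.4648 -0.2798  0.0612] [0.0231 0.023  0.0058]
15.0 [0.1482 0.1481 0.148 ]
centre [ 0.4535 -0.2899] [0.] [ 0.3787 -0.3194  0.1586]
```

```bash
python3 -m crank '[[[0,0,0,-0.104,0.45],[0,0,0,-0.104,0.45],[0,0,0,-0.104,0.45],[0,0,0,-0.105,0.45],[0.029,-0.0185,0,0,0.45]]]'
python3 -m crank '[[[0.029,-0.0185,0,0,0.45],[0,0,0,0,0.45],[0,0,0,0,0.45]]]'
python3 - <<'E'
from h import *
o=get_obs(); q=rot(o['tcp_rot']); print(o['ee_pos'],np.degrees(np.arctan2(q[1,0],q[0,0])),q.T@(np.array([.3941,-.2517,.062])-o['ee_pos']),o['width'])
c=capture('wrist'); save(c,'w6')
E
```

```text
time: 8.97
ee_pos: [0.3858, -0.2892, 0.1582]
tcp_rot: [2.899, 1.21, 0.0]
force: [0.3, 0.1, -0.2]
width: 0.0424
time: 9.22
ee_pos: [0.3947, -0.2502, 0.1586]
tcp_rot: [-2.9, -1.209, -0.001]
force: [-0.1, 0.2, -0.5]
width: 0.0421
[ 0.39470923 -0.25016869  0.15856528] 45.27191514531185 [-0.00157071  0.0006324   0.0965645 ] 0.04210742564089863
```

View pics/w6.png

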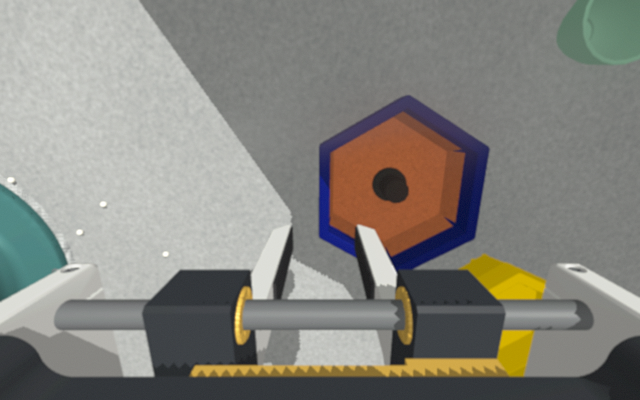

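```bash
python3 -m crank '[[[-0.0016,0.0006,0.03,0.005,0.45],[0,0,0.03,0,0.45],[0,0,0.02,0,0.45],[0,0,0.0165,0,0.45],[0,0,0,0,0.45]]]'
python3 -m crank '[[[0,0,0,0,0.0],[0,0,0,0,0.0],[0,0,0,0,0],[0,0,0,0,0],[0,0,0,0,0]]]'
python3 -m crank '[[[0,0,0,0,0],[0,0,-0.005,0,0],[0,0,-0.01,0,0],[0,0,-0.015,0,0],[0,0,0,0,0]]]'
python3 - <<'E'
from h import *
c=capture('wrist'); save(c,'w7')
c=capture('side'); save(c,'s7')
E
```

```text
time: 9.68
ee_pos: [0.3915, -0.2534, 0.0592]
tcp_rot: [-2.902, -1.193, 0.003]
force: [0.0, 0.7, 0.0]
width: 0.0423
time: 10.1
ee_pos: [0.3929, -0.2541, 0.0627]
tcp_rot: [2.904, 1.195, 0.001]
force: [0.7, 0.1, 0.7]
width: 0.0123
time: 10.52
ee_pos: [0.3935, -0.2542, 0.0943]
tcp_rot: [2.903, 1.195, 0.002]
force: [2.2, -1.5, -3.0]
width: 0.0097
```

View pics/w7.png

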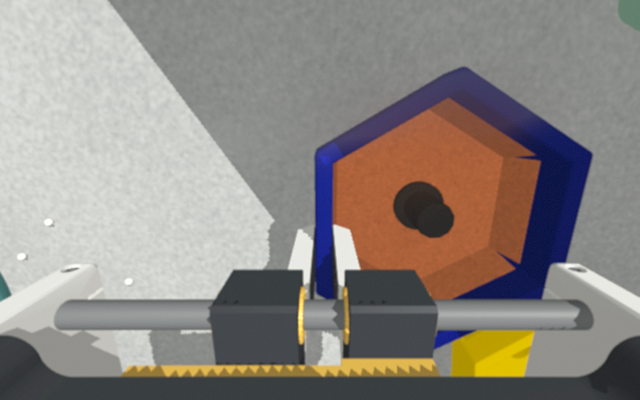

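View pics/s7.png

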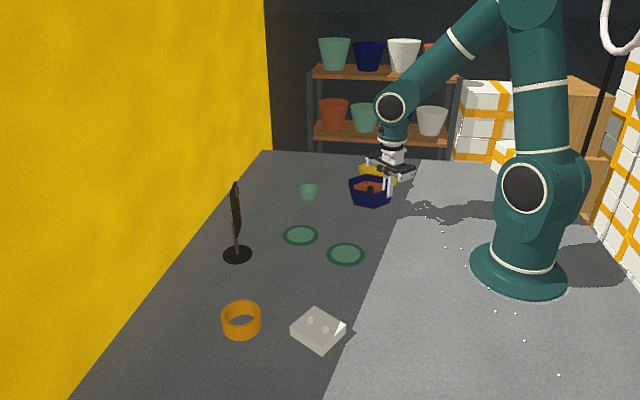

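```bash
cat > tilt.py <<'E'
from h import *
np.set_printoptions(precision=4,suppress=True)
def tilt(name):
    c=capture('wrist'); save(c,name); W=cloud(c); hsv=cv2.cvtColor(c['pixels'],cv2.COLOR_RGB2HSV).astype(int)
    ob=get_obs(); o=ob['ee_pos']; q=rot(ob['tcp_rot'])
    terr=(hsv[...,0]<15)&(hsv[...,1]>110)&(hsv[...,2]>60); terr[275:]=0
    P=W[terr]; L=(P-o)@q; P=P[(np.abs(L[:,0])<.15)&(np.abs(L[:,1])<.16)&(L[:,2]>-.06)&(L[:,2]<.14)]
    rng=np.random.default_rng(0); best=None;bn=0
    for _ in range(300):
        a=P[rng.choice(len(P),3,False)]; n=np.cross(a[1]-a[0],a[2]-a[0]); l=np.linalg.norm(n)
        if l<1e-6: continue
        n/=l; n*=np.sign(n[2]); k=np.abs((P-a[0])@n)<.0015
        if n[2]>0.6 and k.sum()>bn: bn=k.sum(); best=k
    Q=P[best]; m=Q.mean(0); n=np.linalg.svd(Q-m,full_matrices=False)[2][2]; n*=np.sign(n[2])
    print(name,'n',n,'tilt',np.degrees(np.arccos(n[2])),'dir',np.degrees(np.arctan2(n[1],n[0])),'inl',bn,len(P),'toolx brg',np.degrees(np.arctan2(q[1,0],q[0,0])),'tcp',o)
    # floor centre = centroid of hull of floor inliers in plane ; knob: dark pixels
    h=cv2.minAreaRect(((Q-m)@q[:,:2]*1000).astype(np.float32)); print('  floor mid tool xy',h[0],h[1],'F',ob['force'],'w',ob['width'])
    dark=(hsv[...,2]<70); dark[275:]=0
    D=W[dark]; e=(D-m)@n; L=(D-o)@q
    k=(e>.03)&(e<.042)&(np.abs(L[:,1])<.12)&(np.abs(L[:,0])<.1)
    if k.sum(): print('  knob top above floor',np.percentile(e[k],[50,98]),'at',D[k].mean(0),k.sum(),'seat',D[k].mean(0)-n*.037)
    return n
if __name__=='__main__':
    import sys; tilt(sys.argv[1])
E
python3 tilt.py w8
```

```text
w8 n [ 0.0049 -0.0013  1.    ] tilt 0.28940574762888666 dir -15.342288107603503 inl 17486 24598 toolx brg 44.724023529708084 tcp [ 0.3923 -0.2538  0.0918]
  floor mid tool xy (-5.284564971923828, 3.5240554809570312) (127.7069320678711, 117.9469223022461) F [-0.8977 -0.2817 -4.9202] w 0.01005840587871466
  knob top above floor [0.0368 0.0382] at [ 0.4543 -0.2895  0.0876] 1116 seat [ 0.4541 -0.2895  0.0506]
```

```bash
python3 -m crank '[[[0,0,-0.004,-0.05,0],[0,0,-0.004,-0.07,0],[0.008,-0.004,0,-0.07,0],[0.014,-0.0075,0,-0.05,0],[0.02,-0.0107,0,-0.027,0]]]'
python3 -m crank '[[[0.025,-0.0134,0,0,0],[0.025,-0.0134,0,0,0],[0.025,-0.0134,0,0,0],[0.025,-0.0134,0,0,0],[0.025,-0.0134,0,0,0]]]'
python3 -m crank '[[[0.025,-0.0134,0,0,0],[0.025,-0.0134,0,0,0],[0.025,-0.0134,0,0,0],[0.025,-0.0134,0,0,0],[0.025,-0.0134,0,0,0]]]'
python3 - <<'E'
from h import *
o=get_obs(); q=rot(o['tcp_rot']); print(o['ee_pos'],np.degrees(np.arctan2(q[1,0],q[0,0])),q.T@(np.array([.408,.2425,.0867])-o['ee_pos']),o['width'])
E
```

```text
time: 11.08
ee_pos: [0.3971, -0.2063, 0.0993]
tcp_rot: [-2.719, -1.573, 0.0]
force: [1.2, 1.1, -5.4]
width: 0.0098
time: 11.5
ee_pos: [0.401, -0.0626, 0.0995]
tcp_rot: [-2.719, -1.572, 0.001]
force: [2.0, 0.8, -6.0]
width: 0.0096
time: 11.92
ee_pos: [0.4051, 0.079, 0.0996]
tcp_rot: [-2.719, -1.572, 0.001]
force: [0.4, 0.0, -5.6]
width: 0.0096
[0.40514005 0.07899854 0.09955767] 60.074558940013254 [ 0.14313359 -0.0790786   0.01286762] 0.009615511264074672
```

```bash
python3 -m crank '[[[0.025,-0.0134,0,0,0],[0.022,-0.012,0,0,0],[0.016,-0.009,0,0,0],[0.01,-0.005,0,0,0],[0.005,-0.003,0,0,0]]]'
python3 -m crank '[[[0.0,0,0,0,0],[0,0,0,0,0]]]'
python3 tilt.py w9
python3 - <<'E'
from h import *
c=capture('side'); save(c,'s9'); np.savez('s9.npz',**c)
im=c['pixels'][210:370,260:440]; cv2.imwrite('pics/s9z.png',cv2.resize(im,None,fx=4,fy=4,interpolation=2)[:600,:,::-1])
E
```

```text
time: 12.33
ee_pos: [0.4074, 0.168, 0.0996]
tcp_rot: [-2.717, -1.575, 0.0]
force: [0.6, -0.5, -4.9]
width: 0.0099
time: 12.5
ee_pos: [0.4079, 0.1655, 0.0996]
tcp_rot: [-2.72, -1.572, 0.001]
force: [-0.5, -0.6, -5.0]
width: 0.0097
w9 n [0.006 0.001 1.   ] tilt 0.3481277963114343 dir 9.92970750090779 inl 17336 24403 toolx brg 60.00554928561495 tcp [0.4081 0.165  0.0997]
  floor mid tool xy (-5.47529411315918, 2.9154052734375) (128.15878295898438, 117.52889251708984) F [ 0.1679  0.2277 -4.8496] w 0.009901188906124549
  knob top above floor [0.0367 0.0407] at [0.4854 0.1503 0.0948] 1289 seat [0.4852 0.1503 0.0578]
```

View pics/s9z.png

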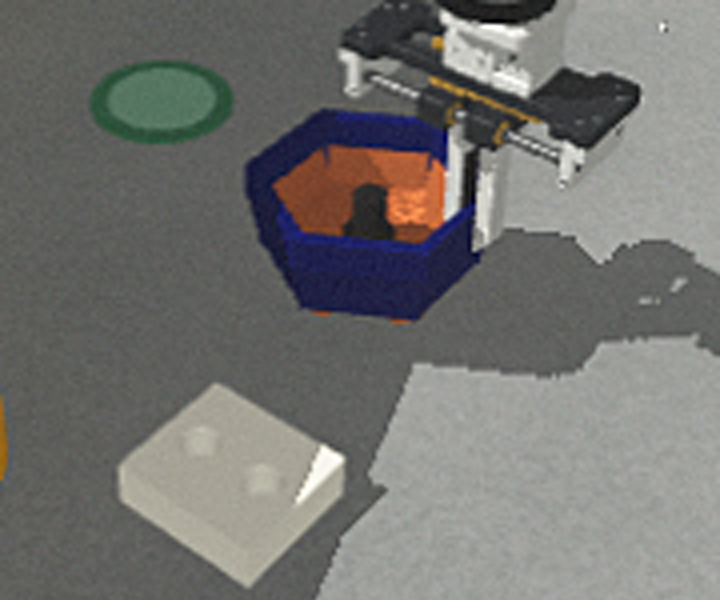

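View pics/w9.png

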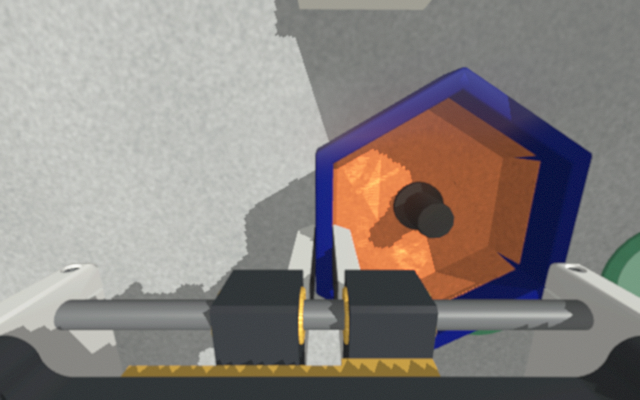

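```bash
python3 -m crank '[[[0.012,-0.01,0.003,0,0],[0.016,-0.012,0.003,0,0],[0.018,-0.01,0.003,0,0],[0.012,-0.007,0.003,0,0],[0.006,0,0,0,0]]]'
python3 -m crank '[[[0.006,0,0,0,0],[0.004,0,0,0,0],[0,0,0,0,0]]]'
python3 - <<'E'
from h import *
c=capture('side'); save(c,'s10'); np.savez('s10.npz',**c)
im=c['pixels'][220:370,260:440]; cv2.imwrite('pics/s10z.png',cv2.resize(im,None,fx=4,fy=4,interpolation=2)[...,::-1])
E
python3 tilt.py w10
```

```text
time: 13.02
ee_pos: [0.4061, 0.2418, 0.0876]
tcp_rot: [-2.719, -1.573, 0.0]
force: [-0.5, -1.1, -4.7]
width: 0.0096
time: 13.27
ee_pos: [0.4123, 0.2491, 0.0881]
tcp_rot: [-2.721, -1.57, -0.0]
force: [0.2, -0.0, -5.4]
width: 0.0096
w10 n [ 0.0056 -0.0004  1.    ] tilt 0.3220384980654829 dir -3.889794619315809 inl 17351 24236 toolx brg 59.982906427013916 tcp [0.4118 0.2485 0.088 ]
  floor mid tool xy (-5.41016960144043, 3.3302001953125) (128.23703002929688, 117.5741195678711) F [-0.049  -1.2403 -5.0216] w 0.009883590819572649
  knob top above floor [0.0368 0.0408] at [0.4899 0.2333 0.0832] 1305 seat [0.4897 0.2333 0.0462]
```

View pics/s10z.png

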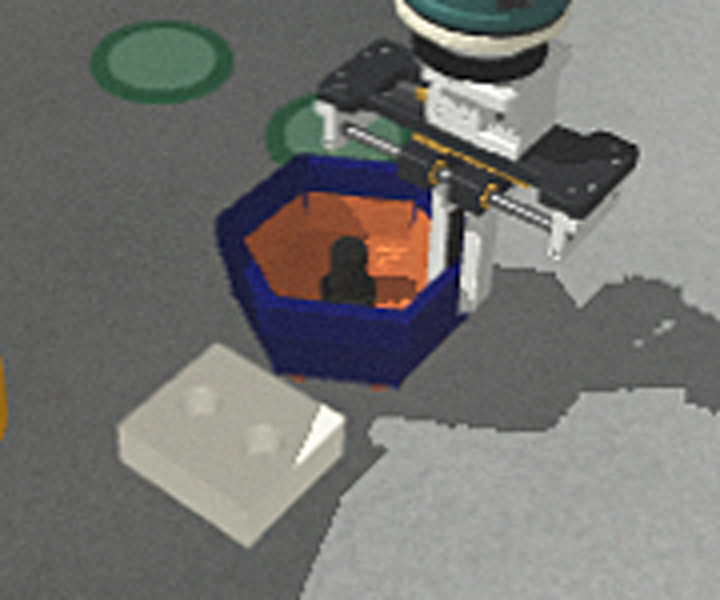

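View pics/w10.png

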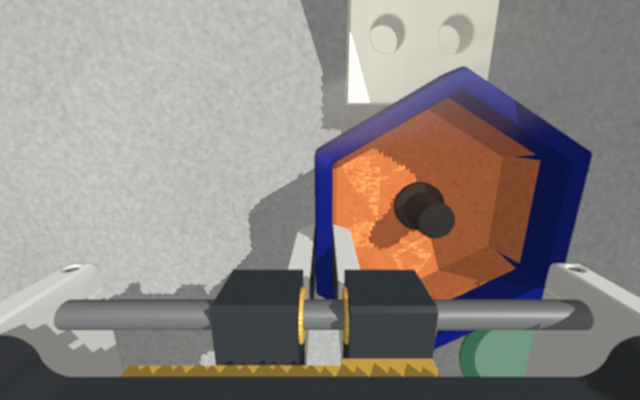

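```bash
python3 -m crank '[[[0.004,0,0,0,0],[0.004,0,0,0,0],[0.004,0,0,0,0],[0.003,0,0,0,0],[0,0,0,0,0]]]'
python3 tilt.py w11
```

```text
time: 13.78
ee_pos: [0.4184, 0.2617, 0.0875]
tcp_rot: [2.72, 1.571, -0.005]
force: [-4.5, -5.6, -3.7]
width: 0.0101
w11 n [0.0281 0.0254 0.9993] tilt 2.1715817667845583 dir 42.07718440210809 inl 16517 22450 toolx brg 60.006622197181336 tcp [0.4184 0.2615 0.0875]
  floor mid tool xy (-0.4710731506347656, -1.2226142883300781) (120.2359619140625, 120.39510345458984) F [-4.7869 -6.6662 -2.2186] w 0.010107545014398993
  knob top above floor [0.0368 0.041 ] at [0.4962 0.2437 0.0814] 1372 seat [0.4952 0.2427 0.0444]
```

```bash
python3 -m crank '[[[0.003,0,-0.003,0,0],[0.003,0,-0.003,0,0],[0.003,0,-0.003,0,0],[0,0,0,0,0]]]'
python3 tilt.py w12
```

```text
time: 14.17
ee_pos: [0.4238, 0.27, 0.0972]
tcp_rot: [2.72, 1.571, -0.001]
force: [-2.4, -4.5, -2.3]
width: 0.0103
w12 n [0.0962 0.1283 0.9871] tilt 9.22889118756555 dir 53.12916350533689 inl 15179 20975 toolx brg 60.00754220894542 tcp [0.4237 0.2698 0.097 ]
  floor mid tool xy (1.641326904296875, -1.63153076171875) (111.28491973876953, 120.68330383300781) F [-2.6621 -4.4786 -2.6754] w 0.010005146763707303
  knob top above floor [0.0369 0.0413] at [0.5022 0.2501 0.0872] 1378 seat [0.4986 0.2453 0.0506]
```

Excellent, it pivots with only ~5 N. Continue along the arc.

```bash
python3 -m crank '[[[0.0035,0,-0.003,0,0],[0.0035,0,-0.003,0,0],[0.0035,0,-0.003,0,0],[0,0,0,0,0]]]'
python3 tilt.py w13
python3 -m crank '[[[0.0035,0,-0.0025,0,0],[0.0035,0,-0.0025,0,0],[0,0,0,0,0]]]'
python3 tilt.py w14
```

```text
time: 14.55
ee_pos: [0.4292, 0.2794, 0.1063]
tcp_rot: [2.72, 1.571, 0.0]
force: [-2.0, -4.2, -2.8]
width: 0.0103
w13 n [0.1631 0.227  0.9601] tilt 16.23376608710702 dir 54.301544383317434 inl 13384 19449 toolx brg 60.03009338724718 tcp [0.4291 0.2792 0.106 ]
  floor mid tool xy (3.1674156188964844, -2.1708145141601562) (101.14234924316406, 120.36285400390625) F [-1.384  -4.9895 -2.4884] w 0.010155871127325253
  knob top above floor [0.0368 0.0414] at [0.5063 0.2587 0.0923] 1443 seat [0.5003 0.2503 0.0568]
time: 14.85
ee_pos: [0.4326, 0.2854, 0.1111]
tcp_rot: [-2.72, -1.572, -0.0]
force: [-1.0, -5.1, -2.6]
width: 0.0106
w14 n [0.1981 0.28   0.9393] tilt 20.058370343613714 dir 54.714370466383166 inl 12174 18125 toolx brg 60.03344627370564 tcp [0.4324 0.2851 0.1109]
  floor mid tool xy (3.1212539672851562, -3.082916259765625) (95.5782699584961, 120.2060775756836) F [-1.957  -3.7358 -3.311 ] w 0.010311660778412727
  knob top above floor [0.0368 0.0413] at [0.5083 0.2641 0.0949] 1464 seat [0.501  0.2537 0.0601]
```

View pics/w14.png

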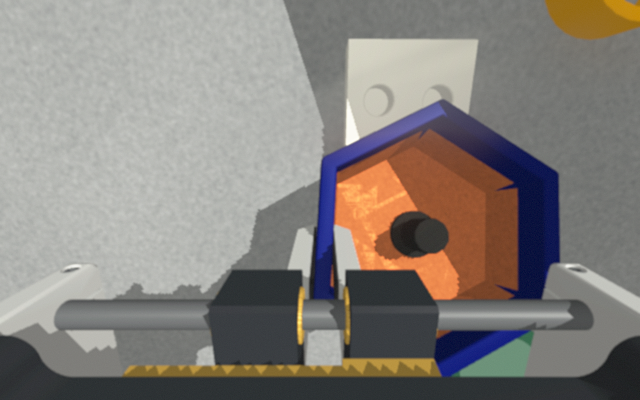

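```bash
python3 -m crank '[[[0.004,0,-0.0025,0,0],[0.004,0,-0.0025,0,0],[0.004,0,-0.0025,0,0],[0.004,0,-0.002,0,0],[0,0,0,0,0]]]'
python3 tilt.py w15
```

```text
time: 15.32
ee_pos: [0.4406, 0.2993, 0.1205]
tcp_rot: [-2.72, -1.572, -0.0]
force: [-2.2, -4.7, -1.9]
width: 0.01
w15 n [0.2706 0.4131 0.8695] tilt 29.596045496455197 dir 56.77180731344872 inl 9848 15882 toolx brg 60.04210568735408 tcp [0.4404 0.299  0.1204]
  floor mid tool xy (3.450714111328125, -5.1321563720703125) (81.46958923339844, 120.43582916259766) F [-1.0552 -4.4426 -1.0608] w 0.010146882820444425
  knob top above floor [0.0366 0.0412] at [0.5162 0.2728 0.1006] 1388 seat [0.5062 0.2576 0.0684]
```

```bash
python3 -m crank '[[[0.001,0,0,0,0],[0,0,0,0,0],[-0.006,0,0,0,0],[-0.012,0,-0.004,0,0],[-0.012,0,-0.01,0,0]]]'
python3 -m crank '[[[-0.01,0,-0.01,0,0],[0,0,0,0,0],[0,0,0,0,0]]]'
python3 tilt.py w16
```

```text
time: 15.78
ee_pos: [0.4245, 0.2732, 0.1337]
tcp_rot: [-2.719, -1.572, 0.002]
force: [-0.7, 0.4, -6.5]
width: 0.0099
time: 16.03
ee_pos: [0.421, 0.2647, 0.1449]
tcp_rot: [2.72, 1.57, 0.003]
force: [0.5, 0.5, -6.1]
width: 0.0095
w16 n [0.2435 0.4126 0.8778] tilt 28.627201691596145 dir 59.44748405474249 inl 11083 17432 toolx brg 60.013897411333474 tcp [0.421  0.2651 0.1446]
  floor mid tool xy (4.764560699462891, -3.8618202209472656) (85.83525848388672, 120.27897644042969) F [ 0.0397  0.2653 -5.1988] w 0.009792780966554655
  knob top above floor [0.0367 0.0411] at [0.4982 0.2417 0.1254] 1311 seat [0.4892 0.2264 0.0929]
```

View pics/w16.png

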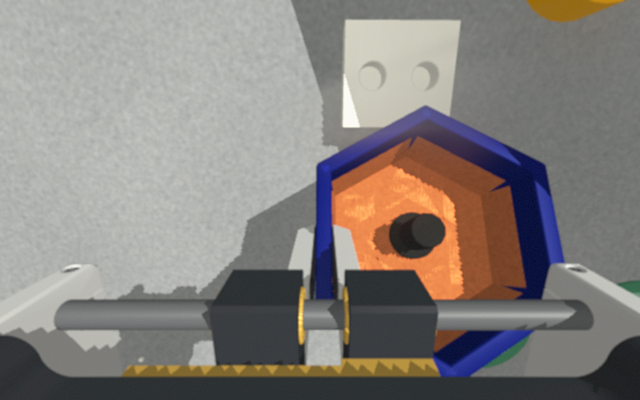

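```bash
python3 -m crank '[[[0,0,-0.006,0.04,0],[0,0,-0.009,0.08,0],[0,0,-0.009,0.09,0],[0,0,-0.009,0.09,0],[0,0,-0.009,0.09,0]]]'
python3 -m crank '[[[0,0,-0.009,0.09,0],[0,0,-0.009,0.09,0],[0,0,-0.009,0.09,0],[0,0,-0.009,0.09,0],[0,0,-0.009,0.08,0]]]'
python3 -m crank '[[[0,0,-0.002,0.046,0],[0,0,0,0,0]]]'
python3 - <<'E'
from h import *
o=get_obs(); q=rot(o['tcp_rot']); print(o['ee_pos'],np.degrees(np.arctan2(q[1,0],q[0,0])),q.T@(np.array([.492,.077,.235])-o['ee_pos']),o['width'])
E
```

```text
time: 16.5
ee_pos: [0.4207, 0.2657, 0.1863]
tcp_rot: [-2.974, -1.009, 0.001]
force: [-0.1, -0.2, -5.1]
width: 0.0095
time: 16.92
ee_pos: [0.4207, 0.2657, 0.2314]
tcp_rot: [-3.123, -0.335, 0.001]
force: [0.8, 0.4, -5.0]
width: 0.0098
time: 17.08
ee_pos: [0.421, 0.2659, 0.2336]
tcp_rot: [-3.13, -0.267, -0.001]
force: [-0.1, -0.4, -4.6]
width: 0.0101
[0.42101074 0.26589112 0.23358668] 9.741747546627282 [ 0.0380048   0.19817855 -0.00149174] 0.010059444925223196
```

```bash
python3 -m crank '[[[0.002,0.01,0,0,0],[0.004,0.018,0,0,0],[0.005,0.026,0,0,0],[0.005,0.028,0,0,0],[0.005,0.028,0,0,0]]]'
python3 -m crank '[[[0.005,0.028,0,0,0],[0.005,0.026,0,0,0],[0.004,0.018,0,0,0],[0.003,0.012,0,0,0],[0,0.004,-0.0015,0,0]]]'
python3 -m crank '[[[0,0,0,0,0],[0,0,0,0,0],[0,0,0,0,0]]]'
python3 tilt.py w17
python3 - <<'E'
from h import *
for n in ('side','top'):
    c=capture(n); save(c,n+'17'); np.savez(n+'17.npz',**c)
E
```

```text
time: 17.5
ee_pos: [0.4606, 0.1588, 0.2328]
tcp_rot: [3.13, 0.274, -0.001]
force: [1.0, 1.1, -4.8]
width: 0.0095
time: 17.92
ee_pos: [0.4926, 0.0746, 0.2341]
tcp_rot: [3.13, 0.268, -0.002]
force: [-0.9, 0.0, -4.5]
width: 0.0098
time: 18.17
ee_pos: [0.4918, 0.078, 0.2349]
tcp_rot: [-3.129, -0.273, 0.0]
force: [-0.3, -0.4, -4.9]
width: 0.0101
w17 n [0.4757 0.0763 0.8763] tilt 28.80521331846939 dir 9.116136796024048 inl 9727 15981 toolx brg 9.960094150807622 tcp [0.4918 0.0779 0.235 ]
  floor mid tool xy (4.044803619384766, -5.094085693359375) (84.87133026123047, 120.23050689697266) F [-0.4852  0.2439 -4.568 ] w 0.0101317717791257
  knob top above floor [0.0368 0.0412] at [0.5247 0.0113 0.2141] 1384 seat [0.5071 0.0085 0.1816]
```

View pics/side17.png

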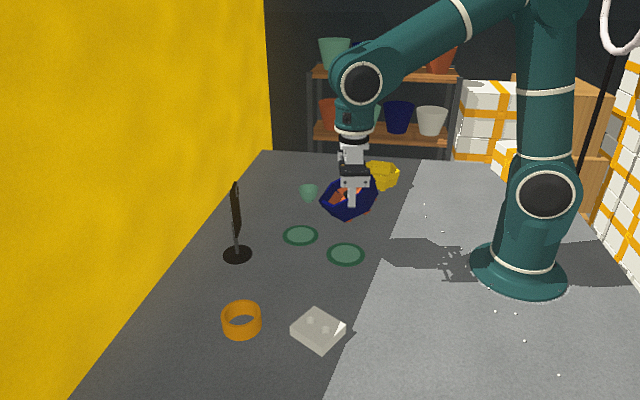

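View pics/top17.png

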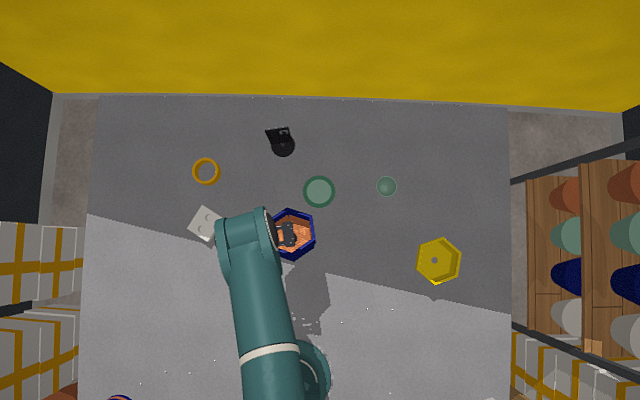

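View pics/w17.png

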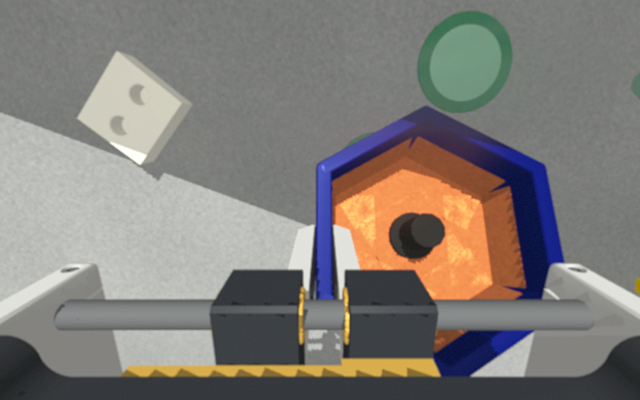

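Run:
```python
from h import *
np.set_printoptions(precision=4,suppress=True)
n=np.array([.4757,.0763,.8763]); u=np.array([.985,.173,0]); uy=np.array([.173,-.985,0]); w=np.cross(n,uy)
for nm in ('top17',):
    c=dict(np.load(nm+'.npz')); W=cloud(c); hsv=cv2.cvtColor(c['pixels'],cv2.COLOR_RGB2HSV).astype(int)
    m=(hsv[...,0]>105)&(hsv[...,0]<135)&(hsv[...,1]>120)&(W[...,2]>.1)&(W[...,2]<.35); P=W[m]
    P=P[np.hypot(P[:,0]-.51,P[:,1])<.15]
    h=P@n; top=np.percentile(h,97); R=P[h>top-.005]; 
    # model centre = origin: rim top at +37 along n, far flat at +74 uy, front vertex +85 along w-dir
    fx=np.cross(uy,n); fx*=np.sign(fx[0])
    a=np.percentile(R@uy,99.5)-.074; b=np.percentile(R@fx,99.5)-.0855; hh=top-.037
    print(len(P),len(R),'centre est',a*uy+b*fx+hh*n)
o=get_obs(); print(o['time'],o['qvel'],o['ee_pos'],o['width'])
```

```text
615 267 centre est [0.4961 0.0078 0.2091]
18.3167 [ 0.0035 -0.001   0.0063 -0.0012  0.0005 -0.0014 -0.0001] [0.492  0.0775 0.235 ] 0.009796727906309508
```

```bash
python3 -m crank '[[[0.001,0.002,0,0,0],[0,0,0,0,0],[0,0,0,0,0],[0,0,0,0,0],[0,0,0,0,0]]]'
python3 -m crank '[[[0,0,0,0,0],[0,0,0,0,0],[0,0,0,0,0],[0,0,0,0,0],[0,0,0,0,0]]]'
python3 tilt.py w18
python3 -c "
from rig import close_job; print(close_job())"
```

```text
time: 18.73
ee_pos: [0.4935, 0.0749, 0.2349]
tcp_rot: [-3.13, -0.27, 0.0]
force: [-0.6, -1.0, -4.6]
width: 0.0097
time: 19.15
ee_pos: [0.4935, 0.0749, 0.235]
tcp_rot: [-3.13, -0.27, 0.0]
force: [0.5, -0.4, -5.1]
width: 0.0101
w18 n [0.4757 0.0752 0.8764] tilt 28.7903016234086 dir 8.977545698939473 inl 9937 16208 toolx brg 9.843894234541422 tcp [0.4935 0.0749 0.235 ]
  floor mid tool xy (5.319568634033203, -6.879127502441406) (84.64324951171875, 120.7527847290039) F [-0.5363 -0.2975 -5.4229] w 0.009837495226917747
  knob top above floor [0.0368 0.0411] at [0.525  0.0093 0.2148] 1323 seat [0.5074 0.0065 0.1823]
the job is handed in; nothing more can be done
None
```

I seated the stopper in the pot's drain hole and let it go, then picked the pot up and held it over the leftmost green disc, mouth tipped towards the phone. I handed the job in at about 19 s. The hand-in gives no verdict, so what follows is from my own last checks.

The moves only turn the tool about its own axis, so the gripper could not tip the pot directly. I pinched the rim off-centre and pushed the pot's front foot against the fixed foam block (about 5–8 N sideways), so the pot pivoted between the pads.

- **Stopper:** the knob top was 37 mm above the pot floor, which is fully seated, both after release and at the end.
- **Tilt:** 28.8° towards bearing 9°. The phone lies at about 9.8°.
- **Position:** the pot centre is roughly (0.50–0.51, 0.01, 0.195–0.21), against a target of (0.509, 0.007, 0.200). The top-camera and wrist-camera estimates differ by about 18 mm in x and 14 mm in height. All of them are inside the limits.
- **Hold:** steady, with the pot's weight (about 5 N) on the wrist and the fingers at 10 mm, the rim's thickness.
- **Other objects:** the phone, tape roll and small pot looked unmoved in the last top view.

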